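# Reset an eccentric work stop: loosen its lock ring, turn the stop to the mark, relock it

## Robot

A 6-joint arm with a two-finger parallel gripper is mounted at the origin on the work surface. World frame = base frame: x ahead of the robot, y to its left, z up, the work surface at z = 0. Lengths are in m, angles in rad, forces in N, time in s.
With the tool pointing down it reaches from about 0.35 to 0.8 m from the base axis. Payload 7.3 kg.
Tool frame: the origin (TCP) lies between the finger pads; the fingertips stand finger_overhang ahead of it and the grasp point (between the pads) lies 11 mm behind it (finger_overhang is the distance from the TCP to the fingertips, in m); z points along the fingers, y is the direction in which the jaws open and shut (so a half turn about z gives the same grasp; the last joint's range is limited). The gripper opens to 85 mm and grips with 20 to 120 N. Pads are 22 mm wide; open, the fingers measure 114 mm over their backs; the gripper's body (76 mm by 85 mm) begins 54 mm behind the grasp point. The pads swing forward as they close: fully open they stand 13 mm farther back than shut.
Start: joints at [-1.386, 0.342, 1.524, -0, 1.275, -0.146], TCP at [0.171, -0.497, 0.239] pointing down, gripper open.
Joint ranges: [-2.53, 2.53], [-0.77, 2.02], [0.04, 2.7], [-1, 4.14], [0.28, 2.66], [-3.11, 3.11]. Speed limits (rad/s): [2.57, 2.57, 3.14, 3.14, 3.14, 3.14].

## Interface

Orientations are given as [roll, pitch, yaw] about the fixed x, y, z axes, in that order (R = Rz(yaw) Ry(pitch) Rx(roll)).
In Python, from cell import observe, read_camera, camera_info, job_done, finger_overhang gives the robot as it stands.
- The arm moves only by the tool drive_tool, never from a script. Its argument "targets" is a list of rows, each a list of 3 entries, a list of its own where there are three numbers: the shift along the world's x, y, z in cm, then the turn, a rotation vector about the world's x, y, z in rad, then the finger opening in cm, from 0 to 8.54. In form: [[[dx, dy, dz], [rx, ry, rz], jaw], ...]. A call has 1 to 8 rows; each row is the pose to reach, as a shift and turn from the pose measured when the call began; what a row does not reach only later rows make up. A row lasts 1/8 s, in which the tool goes at most 62.5 mm and 10.7 degrees, less where a joint would pass 70% of its speed; a pose out of reach is approached as far as the arm can. A call with a gripper value outside its range is refused whole. The fingers move at their own pace and stop on an object; "grip_force" is the grip in N (left out, the last holds). Time passes only in rows, so rows that repeat a pose let the fingers close. It gives the time, the measured TCP pose, the force and the opening at its end, in the units of the state.
- observe(): the state, without advancing time (a new reading comes with each control period).
- read_camera(name): name is "scene" or "top"; returns (picture, depth): 400x640x3 uint8, red, green, blue; 400x640 float32, m along the optical axis (not along the pixel's ray), 0 where there is no reading.
- camera_info(name): a dict with "mtx" (3x3 intrinsics, pixels), "extrinsics" (4x4, takes a point from camera to world coordinates). Camera axes: x right, y up, looking along -z (the intrinsics and any distortion apply to the point x, -y, -z); pixel columns grow to the right and rows downward; lengths in m; the calibration is good to about 2 mm. A picture is of the moment at which its call begins. camera_info takes no time and is no camera call.
- job_done(): hands the job in, once; it reports no verdict.
The state is a dict: "clock": time; "qpos": joint angles; "joint_velocities": joint speeds; "joint_efforts": joint torques, N m; "ee_pos": TCP position; "tool_rot": TCP orientation; "wrist_force": force on the tool from outside, world axes, zero at the start; "moment": the same for the moment, N m; "grip_width": finger opening in m.
Only numpy, scipy, OpenCV 4.12 (cv2) and the standard library are available. Lean on these libraries where they do the work, as an engineer would, in place of code of your own. Each camera call takes 0.05 s, during which the arm holds its last target. There are 200 camera calls.

## Task

Reset the eccentric stop on the bench: swing the lock ring's handle anticlockwise until the stop is free, turn the stop by its black grip until its pointed nose is in line with the setting mark on the base, then swing the handle back clockwise until the ring bites and is snug again, by feel and without forcing it. Leave the stop on its mark and do not push the other things on the bench about.

Things in the scene. Friction and masses are not known exactly. Their poses are not given: they have to be found in the camera images.
- fixture: green round cast base of the stop, 184 mm across and 26 mm high, bolted to the bench by three lugs. Origin at the centre of its underside; its z axis is the upright axis about which the grip and the lock ring both turn.
- grip (a point): middle of the black upright bar grip on top of the stop: the bar is 52 mm long (along this point's x, the direction in which the nose points), 14 mm wide (along y) and 42 mm high (from 73 to 115 mm above the bench); this point is on the turning axis, 98 mm above the bench. Nothing but the ring's handle post stands near it.
- nose (a point): tip of the flat pointed nose that sticks out sideways from the steel eccentric disc under the lock ring, 72 mm from the turning axis, 42 mm above the bench. It turns with the grip.
- mark_tip (a point): where the nose's tip must stand: the point 72 mm from the turning axis, 42 mm above the bench, in front of the setting mark, a small upright steel block (16 x 8 x 20 mm, with a round stud on top) on the rim of the base. Its direction round the base differs each time; it lies anticlockwise of the nose.
- adjuster (a joint): turn of the grip, disc and nose about the upright axis, rad, growing anticlockwise seen from above; starts near 0, range -0.35 to 1.75. With the lock ring tight it is clamped; with the ring loose it turns with about 0.15 N m and stays where it is left.
- handle (a point): grasp point on the lock ring's handle, an upright round steel post 16 mm in diameter, 50 to 106 mm above the bench, 88 mm from the turning axis, at the end of a round arm whose top is 60 mm above the bench. The point is on the post's axis, 88 mm above the bench. Moving the post sideways round its circle takes about 4.5 N while the ring is loose.
- ring (a joint): turn of the lock ring about the upright axis, rad, growing anticlockwise seen from above (loosening); about 0 and tight at the start, range -0.95 to 1.0; 0.5 or more is loose. It stays where it is left. The disc is eccentric, so once the stop has been turned the ring does not bite at its old angle: it bites somewhere between -0.1 and -0.7.
- shoe: steel clamp shoe, 12 x 22 x 10 mm, at the disc's edge on the base, worked only by the ring, which presses it on the disc. As it bites, the push at the handle post rises by about 1.3 N per mm: 9 to 13 N is snug, under 7 N not yet tight, over 15 N forced. On release the post springs back a few mm and the ring stays tight.
- flux_jar: amber jar with steel lid, 52 mm across, 70 mm high, a bystander.
- bowl: steel bowl, 120 mm across, 50 mm high, a bystander.
- mallet: hammer lying on the bench, a bystander.
- driver: screwdriver lying on the bench, a bystander.
- sleeve: brass tube standing up, 48 mm across, 35 mm high, a bystander near the stop.
- blank_a: flat copper blank, 75 x 35 x 6 mm, a bystander near the stop.
- mandrel_slug: steel cylinder standing up, 34 mm across, 50 mm high, a bystander near the stop.

How it is judged:
By the outcome, as a careful person would: the job done as asked, in the order asked, and still so for the second after the job is handed in, with the robot touching nothing.
It also fails if it takes over 72 s, if anything falls off the work surface, if the arm or the gripper's body presses on something with over 40 N, if the wrist force passes 120 N, or if a joint passes its speed limit or range.

## Working session

There is one attempt and no reset: what is moved stays moved. The work goes in short steps, Python scripts to look and compute and a tool call to move; the robot and the scene stay as the last step left them, time stands still between calls to the robot, and variables do not carry over. Pictures are saved under pics/ and viewed, about 8 in all and at most 12, crops included, and the job is handed in when it is done.

Besides the shell and the picture viewer there is one more tool, called after "Call:" as name([rows], argument=value, ...), one row to a line, values as JSON. drive_tool: Moves the arm, as the interface text tells. Its arguments: {"type":"object","properties":{"targets":{"type":"array","items":{"type":"array"}},"grip_force":{"type":"number"}},"required":["targets"]}

```bash
mkdir -p pics; ls; cat > h.py <<'E'
import numpy as np, cv2
from cell import *
def shot(n):
    p,d=read_camera(n); np.savez(f'/tmp/{n}.npz',p=p,d=d); return p,d
def cloud(n,d):
    i=camera_info(n); K=np.array(i['mtx']); E=np.array(i['extrinsics'])
    v,u=np.mgrid[:400,:640]; 
    P=np.stack([(u-K[0,2])/K[0,0]*d,-(v-K[1,2])/K[1,1]*d,-d],-1)
    return P@E[:3,:3].T+E[:3,3]
E
python3 - <<'E'
from h import *
print(finger_overhang); print(observe())
for n in('scene','top'):
    p,d=shot(n); cv2.imwrite(f'pics/{n}0.png',p[:,:,::-1]); i=camera_info(n);print(n,i)
E
```

```text
pics
0.008
{'clock': 0.0, 'qpos': array([-1.38601162e+00,  3.42720143e-01,  1.52500582e+00,  2.56552679e-06,
        1.27538977e+00, -1.46001432e-01]), 'joint_velocities': array([-0.0015863 ,  0.0003541 , -0.00102061, -0.00025163, -0.00066373,
        0.00093472]), 'joint_efforts': array([-2.89286900e-04, -4.33680797e+01, -2.46007311e+01, -1.63364930e-04,
        8.04059382e-03,  1.55425096e-05]), 'ee_pos': array([ 0.17046339, -0.4961531 ,  0.23863119]), 'tool_rot': array([-3.14008614e+00, -2.24009582e-04,  3.30785217e-01]), 'wrist_force': array([ 0.27967399,  1.03561334, -0.18334812]), 'moment': array([-0.03784707,  0.01365532,  0.06552098]), 'grip_width': 0.08544333780453642}
scene {'mtx': array([[413.28439201,   0.        , 310.54320816],
       [  0.        , 413.28439201, 196.35974096],
       [  0.        ,   0.        ,   1.        ]]), 'extrinsics': array([[-0.7488157 , -0.52356868,  0.40638759,  1.03636222],
       [ 0.66257277, -0.57608356,  0.47867009,  0.5840913 ],
       [-0.01650346,  0.62769704,  0.77828277,  1.0211465 ],
       [ 0.        ,  0.        ,  0.        ,  1.        ]])}
top {'mtx': array([[503.6029044 ,   0.        , 321.77455386],
       [  0.        , 503.6029044 , 199.04349592],
       [  0.        ,   0.        ,   1.        ]]), 'extrinsics': array([[-0.02456591,  0.99255934, -0.11925804,  0.30554219],
       [-0.99965587, -0.02329154,  0.0120681 ,  0.01507343],
       [ 0.0092006 ,  0.11951346,  0.99278995,  1.79246503],
       [ 0.        ,  0.        ,  0.        ,  1.        ]])}
```

View pics/scene0.png

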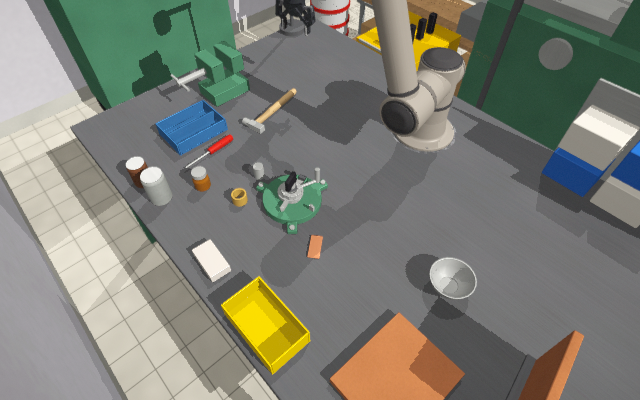

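View pics/top0.png

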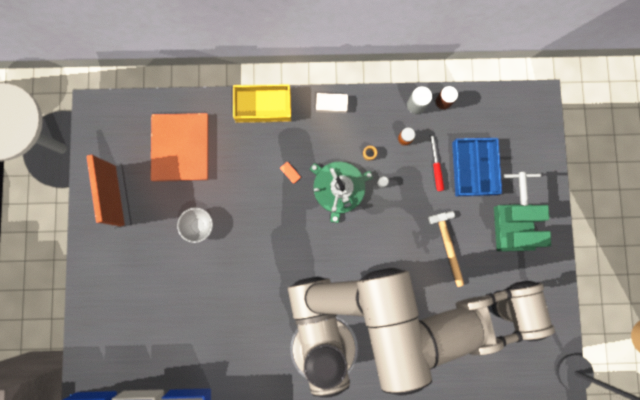

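The base is at about (340,187) in the top view and (292,198) in the scene view, with nothing hiding it. I'll enlarge both.

```bash
python3 - <<'E'
from h import *
T=np.load('/tmp/top.npz');S=np.load('/tmp/scene.npz')
a=cv2.resize(T['p'][140:235,270:410],None,fx=5.7,fy=5.7,interpolation=cv2.INTER_CUBIC)
b=cv2.resize(S['p'][150:245,230:350],None,fx=6,fy=6,interpolation=cv2.INTER_CUBIC)
cv2.imwrite('pics/tc.png',a[:,:,::-1]);cv2.imwrite('pics/sc.png',b[:,:,::-1])
# green base center via colour+depth
for n,Z in(('top',T),('scene',S)):
    P=cloud(n,Z['d']);h=cv2.cvtColor(Z['p'],cv2.COLOR_RGB2HSV)
    m=(abs(P[...,2]-.026)<.004)&(h[...,0]>55)&(h[...,0]<95)&(h[...,1]>90)&(abs(P[...,0]-.58)<.25)&(abs(P[...,1])<.25)
    Q=P[m];print(n,len(Q),Q.mean(0),Q.min(0),Q.max(0))
    c,r=cv2.minEnclosingCircle(Q[:,:2].astype(np.float32));print(c,r)
    m=(P[...,2]>.095)&(P[...,2]<.13)&(np.hypot(P[...,0]-c[0],P[...,1]-c[1])<.13)
    v,u=np.nonzero(m)
    for x in zip(u,v,P[m].round(3).tolist()):print(*x)
E
```

```text
top 677 [ 0.56016128 -0.05136897  0.02614761] [ 0.45643804 -0.15314221  0.02201291] [0.64623124 0.02582346 0.02999689]
(0.5583155751228333, -0.05329904332756996) 0.10235631465911865
336 177 [0.581, -0.055, 0.114]
337 177 [0.579, -0.058, 0.124]
338 177 [0.579, -0.062, 0.122]
339 177 [0.58, -0.065, 0.121]
336 178 [0.577, -0.055, 0.116]
337 178 [0.577, -0.058, 0.118]
338 178 [0.578, -0.062, 0.113]
339 178 [0.578, -0.065, 0.109]
336 179 [0.575, -0.055, 0.111]
337 179 [0.573, -0.058, 0.12]
338 179 [0.573, -0.062, 0.119]
339 179 [0.573, -0.065, 0.117]
340 179 [0.574, -0.068, 0.116]
336 180 [0.57, -0.055, 0.116]
337 180 [0.571, -0.058, 0.112]
338 180 [0.571, -0.062, 0.111]
339 180 [0.57, -0.065, 0.117]
340 180 [0.571, -0.068, 0.113]
336 181 [0.569, -0.055, 0.103]
337 181 [0.568, -0.058, 0.108]
338 181 [0.566, -0.061, 0.124]
339 181 [0.567, -0.065, 0.116]
340 181 [0.566, -0.068, 0.121]
341 181 [0.568, -0.072, 0.11]
337 182 [0.564, -0.058, 0.115]
338 182 [0.563, -0.061, 0.116]
339 182 [0.562, -0.064, 0.124]
340 182 [0.563, -0.068, 0.116]
341 182 [0.563, -0.071, 0.12]
338 183 [0.56, -0.061, 0.
[... 5253 characters left out ...]
[0.584, -0.062, 0.108]
286 184 [0.583, -0.058, 0.111]
287 184 [0.582, -0.055, 0.113]
288 184 [0.58, -0.053, 0.113]
289 184 [0.576, -0.054, 0.109]
290 184 [0.571, -0.056, 0.103]
291 184 [0.565, -0.059, 0.096]
285 185 [0.583, -0.064, 0.102]
286 185 [0.585, -0.057, 0.109]
287 185 [0.581, -0.057, 0.106]
288 185 [0.58, -0.053, 0.109]
289 185 [0.575, -0.055, 0.103]
290 185 [0.571, -0.056, 0.098]
285 186 [0.584, -0.063, 0.098]
286 186 [0.583, -0.059, 0.101]
287 186 [0.58, -0.059, 0.099]
288 186 [0.58, -0.054, 0.103]
289 186 [0.576, -0.054, 0.099]
286 187 [0.584, -0.059, 0.097]
287 187 [0.582, -0.056, 0.099]
288 187 [0.579, -0.055, 0.097]
289 187 [0.577, -0.053, 0.097]
286 188 [0.585, -0.057, 0.096]
```

View pics/tc.png

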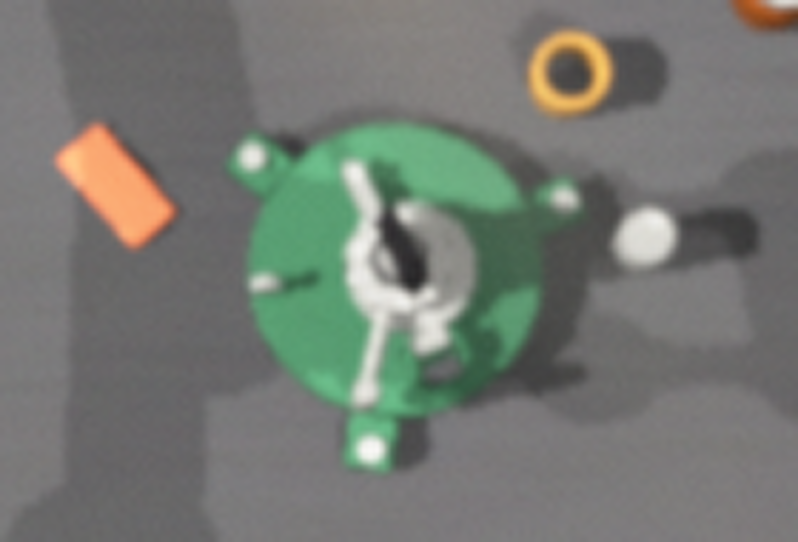

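View pics/sc.png

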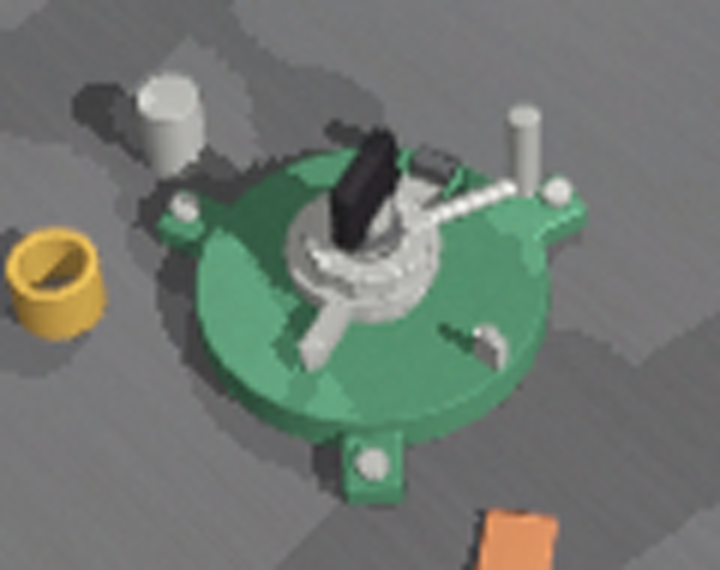

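Top crop: the nose tip is at about (352,162), the mark block at (263,283), the post's foot at (366,390) and the lug bolts at (252,157), (564,197) and (370,450). Scene crop: nose (313,360), mark (490,345), post top (525,113).

```bash
cat >> h.py <<'E'
def ray(n,u,v,z):
    i=camera_info(n); K=np.array(i['mtx']); E=np.array(i['extrinsics'])
    w=E[:3,:3]@np.array([(u-K[0,2])/K[0,0],-(v-K[1,2])/K[1,1],-1]); o=E[:3,3]
    return o+w*(z-o[2])/w[2]
def tc(X,Y,z): return ray('top',(X+.5)/5.7-.5+270,(Y+.5)/5.7-.5+140,z)
def sc(X,Y,z): return ray('scene',(X+.5)/6-.5+230,(Y+.5)/6-.5+150,z)
def circ(Q):
    Q=np.array(Q)[:,:2]; s=np.linalg.lstsq(np.c_[2*Q,np.ones(len(Q))],(Q**2).sum(1),rcond=None)[0]; return s[:2],np.sqrt(s[2]+s[:2]@s[:2])
E
python3 - <<'E'
from h import *
from scipy.optimize import least_squares
for n in('top','scene'):
    Z=np.load(f'/tmp/{n}.npz');P=cloud(n,Z['d']);h=cv2.cvtColor(Z['p'],cv2.COLOR_RGB2HSV)
    g=((h[...,0]>55)&(h[...,0]<95)&(h[...,1]>80)&(abs(P[...,0]-.56)<.14)&(abs(P[...,1]+.067)<.14)).astype(np.uint8)
    cs,_=cv2.findContours(g,cv2.RETR_EXTERNAL,cv2.CHAIN_APPROX_NONE)
    c=max(cs,key=len)[:,0]
    for z in(.026,.0):
        Q=np.array([ray(n,u,v,z)[:2] for u,v in c])
        # outer boundary circle, robust, r fixed
        f=lambda p:np.hypot(Q[:,0]-p[0],Q[:,1]-p[1])-.092
        s=least_squares(f,[.56,-.067],loss='cauchy',f_scale=.001);print(n,z,s.x,np.median(abs(s.fun)))
print('bolts top',circ([tc(252,157,.03),tc(564,197,.03),tc(370,450,.03)]))
print('bolts sc',circ([sc(183,207,.03),sc(558,190,.03),sc(373,463,.03)]))
C=np.array([.560,-.067])
def pa(l,p): d=p[:2]-C;print(l,p.round(4),np.hypot(*d).round(4),np.degrees(np.arctan2(d[1],d[0])).round(1))
pa('nose t',tc(352,162,.046));pa('mark t',tc(263,283,.05))
pa('nose s',sc(311,362,.046));pa('mark s top',sc(490,333,.05))
pa('post t',tc(366,385,.106));pa('post s',sc(525,112,.106))
pa('postfoot s',sc(525,185,.06))
pa('gripends',tc(390,213,.115));pa('gripends',tc(412,288,.115))
E
```

```text
top 0.026 [ 0.55806268 -0.0710093 ] 0.012045665386469812
top 0.0 [ 0.56253918 -0.07032314] 0.011853453319522825
scene 0.026 [ 0.56529453 -0.05906722] 0.012076593418547207
scene 0.0 [ 0.55522271 -0.07386585] 0.01380143152802616
bolts top (array([ 0.55961021, -0.06881294]), np.float64(0.11396337706878547))
bolts sc (array([ 0.56193261, -0.06464216]), np.float64(0.11375112099119791))
nose t [ 0.6245 -0.0425  0.046 ] 0.069 20.8
mark t [0.5498 0.0142 0.05  ] 0.0818 97.1
nose s [ 0.6251 -0.035   0.046 ] 0.0725 26.2
mark s top [0.5498 0.0131 0.05  ] 0.0808 97.3
post t [ 0.4798 -0.0452  0.106 ] 0.0831 164.8
post s [ 0.4719 -0.0469  0.106 ] 0.0903 167.1
postfoot s [ 0.4777 -0.0408  0.06  ] 0.0864 162.3
gripends [ 0.5808 -0.0619  0.115 ] 0.0214 13.7
gripends [ 0.5357 -0.0736  0.115 ] 0.0252 -164.7
```

Measured: turning axis at about (0.560, -0.067), nose at about 22°, mark at about 97°, post at about (0.475, -0.043), which is about 164°. I'll move above the post with the jaws tangential.

Call:
drive_tool([
  [[30.5, 45.3, -4], [0, 0, -0.6], 6],
  [[30.5, 45.3, -4], [0, 0, -0.6], 6],
  [[30.5, 45.3, -4], [0, 0, -0.6], 6],
  [[30.5, 45.3, -4], [0, 0, -0.6], 6],
  [[30.5, 45.3, -4], [0, 0, -0.6], 6],
  [[30.5, 45.3, -4], [0, 0, -0.6], 6],
  [[30.5, 45.3, -4], [0, 0, -0.6], 6],
  [[30.5, 45.3, -4], [0, 0, -0.6], 6],
])

```text
clock: 1.1
ee_pos: [0.4436, -0.09, 0.2029]
tool_rot: [-3.14, -0.0, -0.269]
wrist_force: [1.2, -0.5, -0.6]
grip_width: 0.0602
```

Call:
drive_tool([
  [[0, 0, 0], [0, 0, 0], 6],
])

```text
clock: 1.23
ee_pos: [0.4447, -0.0864, 0.2022]
tool_rot: [-3.14, 0.001, -0.263]
wrist_force: [0.0, -0.7, 0.3]
grip_width: 0.0602
```

Call:
drive_tool([
  [[3.0, 4.3, 0], [0, 0, 0], 6],
  [[3.0, 4.3, 0], [0, 0, 0], 6],
  [[3.0, 4.3, -4], [0, 0, 0], 6],
  [[3.0, 4.3, -7], [0, 0, 0], 6],
  [[3.0, 4.3, -7], [0, 0, 0], 6],
])

```text
clock: 1.85
ee_pos: [0.4727, -0.0442, 0.1306]
tool_rot: [-3.14, 0.006, -0.264]
wrist_force: [0.0, -0.4, 0.9]
grip_width: 0.0599
```

```bash
python3 - <<'E'
from h import *
p,d=shot('scene'); print(observe()['ee_pos'])
b=cv2.resize(p[140:235,230:350],None,fx=6,fy=6,interpolation=cv2.INTER_CUBIC);cv2.imwrite('pics/s2.png',b[:,:,::-1])
E
```

```text
[ 0.47396857 -0.04438225  0.13206468]
```

View pics/s2.png

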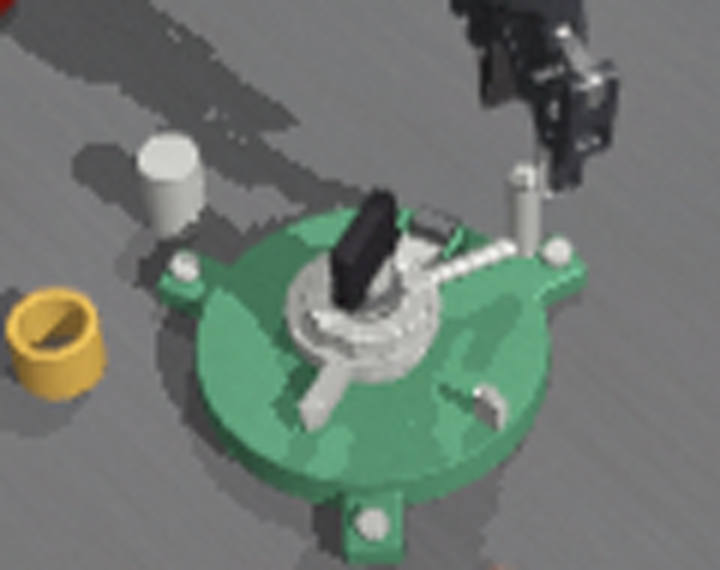

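The fingers straddle the post top at (523,170). Descending and closing.

Call:
drive_tool([
  [[0.1, 0.1, -3], [0, 0, 0], 6],
  [[0.1, 0.1, -5.4], [0, 0, 0], 6],
  [[0.1, 0.1, -5.4], [0, 0, 0], 6],
  [[0.1, 0.1, -5.4], [0, 0, 0], 3],
], grip_force=25)

```text
clock: 2.4
ee_pos: [0.4759, -0.044, 0.0797]
tool_rot: [-3.14, 0.0, -0.265]
wrist_force: [-0.3, 0.2, -0.4]
grip_width: 0.0431
```

Call:
drive_tool([
  [[0, 0, 0], [0, 0, 0], 1],
  [[0, 0, 0], [0, 0, 0], 1],
  [[0, 0, 0], [0, 0, 0], 1],
  [[0, 0, 0], [0, 0, 0], 1],
])

```text
clock: 2.9
ee_pos: [0.4768, -0.0446, 0.0811]
tool_rot: [-3.141, -0.003, -0.264]
wrist_force: [-2.4, -2.4, 7.1]
grip_width: 0.0156
```

Call:
drive_tool([
  [[-0.05, -0.22, 0], [0, 0, 0.025], 1],
  [[-0.09, -0.43, 0], [0, 0, 0.05], 1],
  [[-0.14, -0.65, 0], [0, 0, 0.075], 1],
  [[-0.18, -0.86, 0], [0, 0, 0.1], 1],
  [[-0.23, -1.3, 0], [0, 0, 0.15], 1],
  [[-0.28, -1.73, 0], [0, 0, 0.2], 1],
])

```text
clock: 3.65
ee_pos: [0.4737, -0.0617, 0.0812]
tool_rot: [-3.14, -0.002, -0.062]
wrist_force: [-0.9, 4.2, 0.9]
grip_width: 0.015
```

Call:
drive_tool([
  [[0, -0.44, 0], [0, 0, 0.05], 1],
  [[-0.01, -0.88, 0], [0, 0, 0.1], 1],
  [[0.06, -1.76, 0], [0, 0, 0.2], 1],
  [[0.23, -2.62, 0], [0, 0, 0.3], 1],
  [[0.48, -3.47, 0], [0, 0, 0.4], 1],
  [[0.81, -4.28, 0], [0, 0, 0.5], 1],
  [[0.81, -4.28, 0], [0, 0, 0.5], 1],
])

```text
clock: 4.53
ee_pos: [0.4818, -0.1055, 0.0812]
tool_rot: [-3.141, -0.002, 0.438]
wrist_force: [-1.2, -1.7, -0.6]
grip_width: 0.0152
```

Call:
drive_tool([
  [[0, 0, 0], [0, 0, 0], 4],
  [[0, 0, 0], [0, 0, 0], 4],
  [[0, 0, 3], [0, 0, 0], 4],
  [[0, 0, 7], [0, 0, 0], 6],
  [[0, 0, 10], [0, 0, 0], 6],
  [[0, 0, 10], [0, 0, 0], 6],
])

```text
clock: 5.28
ee_pos: [0.4831, -0.1058, 0.1835]
tool_rot: [3.138, -0.005, 0.438]
wrist_force: [-0.7, -0.2, -0.3]
grip_width: 0.06
```

```bash
python3 - <<'E'
from h import *
print(circ([(.4768,-.0446),(.4737,-.0617),(.4818,-.1055)]))
for n in('top','scene'):
    Z=np.load('/tmp/top.npz') if n=='top' else np.load('/tmp/scene.npz')
    P=cloud(n,Z['d']); m=(P[...,2]>.108)&(P[...,2]<.126)&(np.hypot(P[...,0]-.56,P[...,1]+.067)<.04)
    v,u=np.nonzero(m); Q=np.array([ray(n,a,b,.115)[:2] for a,b in zip(u,v)]).astype(np.float32)
    print(n,cv2.minAreaRect(Q*1000),(Q.max(0)+Q.min(0))/2); e=np.linalg.eigh(np.cov(Q.T))[1][:,1]; print(Q.mean(0),np.degrees(np.arctan(e[1]/e[0])))
E
```

```text
(array([ 0.55965962, -0.06845233]), np.float64(0.0862244226423363))
top ((558.2365112304688, -67.6646957397461), (51.250770568847656, 14.425115585327148), 22.163192749023438) [ 0.5583637  -0.06793527]
[ 0.5584304  -0.06772622] 23.063476732908295
scene ((560.969970703125, -65.31010437011719), (52.607330322265625, 15.038419723510742), 23.37500762939453) [ 0.5605919 -0.0675143]
[ 0.56098306 -0.06576934] 23.99880027400192
```

Axis at about (0.5597, -0.067), bar at about 23°. Moving on to the grip.

Call:
drive_tool([
  [[7.7, 3.85, 0], [0, 0, -0.035], 6],
  [[7.7, 3.85, 0], [0, 0, -0.035], 6],
  [[7.7, 3.85, 0], [0, 0, -0.035], 6],
  [[7.7, 3.85, -4], [0, 0, -0.035], 6],
  [[7.7, 3.85, -8], [0, 0, -0.035], 6],
  [[7.7, 3.85, -9.6], [0, 0, -0.035], 6],
  [[7.7, 3.85, -9.6], [0, 0, -0.035], 6],
  [[7.7, 3.85, -9.6], [0, 0, -0.035], 6],
])

```text
clock: 6.28
ee_pos: [0.5608, -0.0677, 0.0889]
tool_rot: [3.137, -0.007, 0.403]
wrist_force: [-0.0, 0.0, 0.4]
grip_width: 0.0601
```

Call:
drive_tool([
  [[0, 0, 0], [0, 0, 0], 4],
  [[0, 0, 0], [0, 0, 0], 2.5],
  [[0, 0, 0], [0, 0, 0], 1],
  [[0, 0, 0], [0, 0, 0], 1],
  [[0, 0, 0], [0, 0, 0], 1],
  [[0, 0, 0], [0, 0, 0], 1],
], grip_force=30)

```text
clock: 7.02
ee_pos: [0.5613, -0.0681, 0.0896]
tool_rot: [3.135, -0.008, 0.403]
wrist_force: [0.7, -2.1, 6.0]
grip_width: 0.0139
```

```bash
python3 - <<'E'
from h import *
o=observe();print(o['qpos'].round(3),o['moment'],o['wrist_force'],o['ee_pos'])
E
```

```text
[-0.256  0.567  1.611  0.     0.953  0.912] [0.03678189 0.26433055 0.1219361 ] [ 0.6694418  -2.06442611  5.95429612] [ 0.56129254 -0.06806807  0.0896172 ]
```

Call:
drive_tool([
  [[0, 0, 0], [0, 0, 0.08], 1],
  [[0, 0, 0], [0, 0, 0.24], 1],
  [[0, 0, 0], [0, 0, 0.4], 1],
  [[0, 0, 0], [0, 0, 0.56], 1],
  [[0, 0, 0], [0, 0, 0.72], 1],
  [[0, 0, 0], [0, 0, 0.88], 1],
  [[0, 0, 0], [0, 0, 1.04], 1],
  [[0, 0, 0], [0, 0, 1.2], 1],
])

```text
clock: 8.02
ee_pos: [0.5606, -0.0676, 0.0896]
tool_rot: [3.137, -0.009, 1.608]
wrist_force: [-1.9, 0.0, 4.2]
grip_width: 0.0137
```

Call:
drive_tool([
  [[0, 0, 0], [0, 0, 0.02], 1],
  [[0, 0, 0], [0, 0, 0.02], 1],
])

```text
clock: 8.28
ee_pos: [0.5606, -0.0676, 0.0896]
tool_rot: [3.137, -0.009, 1.625]
wrist_force: [0.1, -0.4, 3.5]
grip_width: 0.0139
```

```bash
python3 - <<'E'
from h import *
p,d=shot('scene'); o=observe();print(o['ee_pos'],o['tool_rot'],o['moment'],o['wrist_force'])
b=cv2.resize(p[170:230,245:345],None,fx=8,fy=8,interpolation=cv2.INTER_CUBIC);cv2.imwrite('pics/s3.png',b[:,:,::-1])
E
```

```text
[ 0.56060283 -0.06757902  0.08962076] [ 3.13713634 -0.00902798  1.62549166] [-0.11543567  0.34366688  0.01251994] [-1.77668973 -1.01865612  2.83161642]
```

View pics/s3.png

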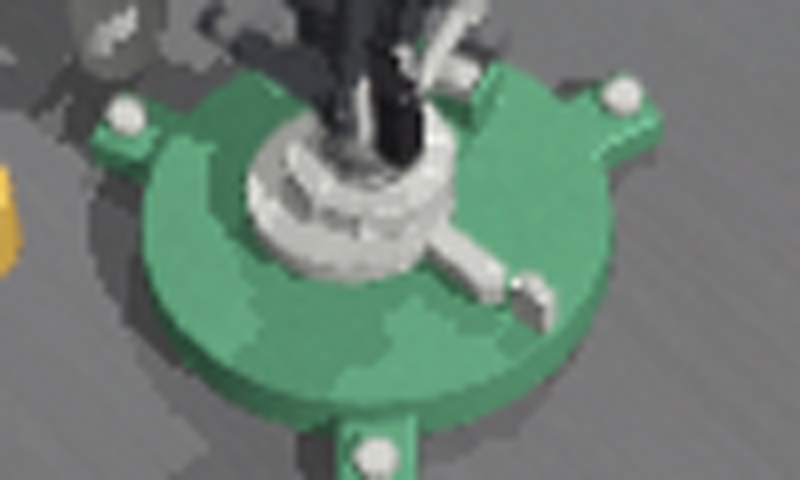

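The nose is close to the mark: tip about (500,290), block about (510–552, 275–330). I'll measure the mark's bearing from the depth points of both cameras and view the top crop.

```bash
python3 - <<'E'
from h import *
C=np.array([.5600,-.0674])
T0=np.load('/tmp/top.npz')
p,d=shot('top')
b=cv2.resize(p[168:208,305:355],None,fx=14,fy=14,interpolation=cv2.INTER_CUBIC);cv2.imwrite('pics/t3.png',b[:,:,::-1])
S=np.load('/tmp/scene.npz')
for l,n,Z in(('top0','top',T0),('top','top',{'p':p,'d':d}),('scene','scene',S)):
    P=cloud(n,Z['d']);D=P[...,:2]-C;r=np.hypot(D[...,0],D[...,1]);a=np.degrees(np.arctan2(D[...,1],D[...,0]))
    m=(P[...,2]>.034)&(P[...,2]<.07)&(r>.045)&(r<.1)&(abs(a-96)<20)
    v,u=np.nonzero(m);print(l)
    for i,(x,y) in enumerate(zip(u,v)):print((int(x),int(y),int(P[y,x,2]*1000),int(r[y,x]*1000),round(float(a[y,x]),1),int(Z['p'][y,x].sum()//3)),end=' ')
    print()
E
```

```text
Traceback (most recent call last):
zipfile.BadZipFile: Bad CRC-32 for file 'd.npy'
```

View pics/t3.png

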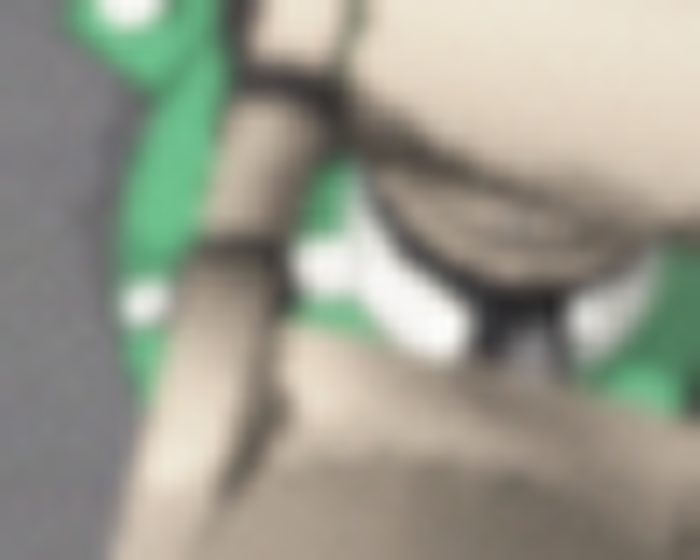

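The arm blocks the top view, so I'll use a tight scene crop with a projected overlay for candidate bearings.

```bash
cat > ov.py <<'E'
from h import *
import sys
def proj(n,X):
    i=camera_info(n);K=np.array(i['mtx']);E=np.array(i['extrinsics']);c=E[:3,:3].T@(np.array(X)-E[:3,3])
    return K[0,0]*c[0]/-c[2]+K[0,2], -K[1,1]*c[1]/-c[2]+K[1,2]
def overlay(p,n,u0,v0,w,h,f,C,deg,out):
    b=cv2.resize(p[v0:v0+h,u0:u0+w],None,fx=f,fy=f,interpolation=cv2.INTER_CUBIC)[:,:,::-1].copy()
    for a,col in deg:
        t=np.radians(a);q=[]
        for r,z in((.06,.046),(.072,.046),(.1,.046)):
            u,v=proj(n,[C[0]+r*np.cos(t),C[1]+r*np.sin(t),z]);q.append((int((u-u0+.5)*f),int((v-v0+.5)*f)))
        cv2.polylines(b,[np.array(q)],False,col,1);cv2.circle(b,q[1],3,col,1)
    cv2.imwrite(out,b)
E
python3 - <<'E'
from ov import *
S=np.load('/tmp/scene.npz');p,d=S['p'],S['d']
C=np.array([.5605,-.0664])
overlay(p,'scene',292,192,28,22,28,C,[(93,(0,0,255)),(97,(255,0,0))],'pics/s4.png')
P=cloud('scene',d);D=P[...,:2]-C;r=np.hypot(D[...,0],D[...,1]);a=np.degrees(np.arctan2(D[...,1],D[...,0]))
m=(P[...,2]>.034)&(P[...,2]<.07)&(r>.05)&(r<.1)&(abs(a-96)<20)
for y,x in zip(*np.nonzero(m)):print((int(x),int(y),int(P[y,x,2]*1000),int(r[y,x]*1000),round(float(a[y,x]),1)),end=' ')
E
```

```text
(304, 202, 44, 53, 95.5) (305, 202, 39, 52, 100.8) (306, 202, 45, 58, 98.7) (302, 203, 43, 50, 88.7) (303, 203, 44, 53, 90.6) (304, 203, 43, 55, 93.1) (305, 203, 48, 60, 93.0) (306, 203, 44, 59, 97.0) (307, 203, 42, 61, 99.6) (302, 204, 42, 53, 86.5) (303, 204, 39, 53, 90.1) (304, 204, 43, 58, 90.6) (305, 204, 47, 62, 90.6) (306, 204, 42, 61, 95.0) (307, 204, 48, 67, 94.3) (310, 204, 44, 72, 100.6) (311, 204, 48, 76, 100.2) (302, 205, 34, 51, 87.7) (303, 205, 37, 55, 88.6) (304, 205, 44, 61, 87.8) (305, 205, 42, 62, 91.0) (306, 205, 44, 65, 91.8) (307, 205, 43, 67, 94.1) (309, 205, 47, 73, 95.8) (310, 205, 48, 76, 96.5) (311, 205, 48, 78, 98.2) (312, 205, 51, 82, 98.5) (304, 206, 38, 60, 88.3) (305, 206, 38, 62, 90.2) (306, 206, 38, 64, 92.2) (307, 206, 41, 68, 92.8) (309, 206, 44, 74, 94.9) (310, 206, 44, 76, 96.3) (311, 206, 47, 80, 96.6) (312, 206, 45, 82, 98.5) (313, 206, 50, 86, 98.1) (305, 207, 39, 66, 87.7) (306, 207, 34, 65, 91.7) (307, 207, 36, 68, 92.8) (309, 207, 40, 74, 94.5) (310, 207, 40, 77, 96.0) (311, 207, 44, 81, 95.9) (312, 207, 48, 85, 95.6) (313, 207, 48, 87, 97.1) (311, 208, 40, 81, 95.5) (312, 208, 44, 86, 95.1) (313, 208, 40, 86, 98.0) (311, 209, 35, 82, 95.2) (312, 209, 39, 86, 95.4) (313, 209, 37, 87, 97.1) (312, 210, 35, 86, 94.9)
```

View pics/s4.png

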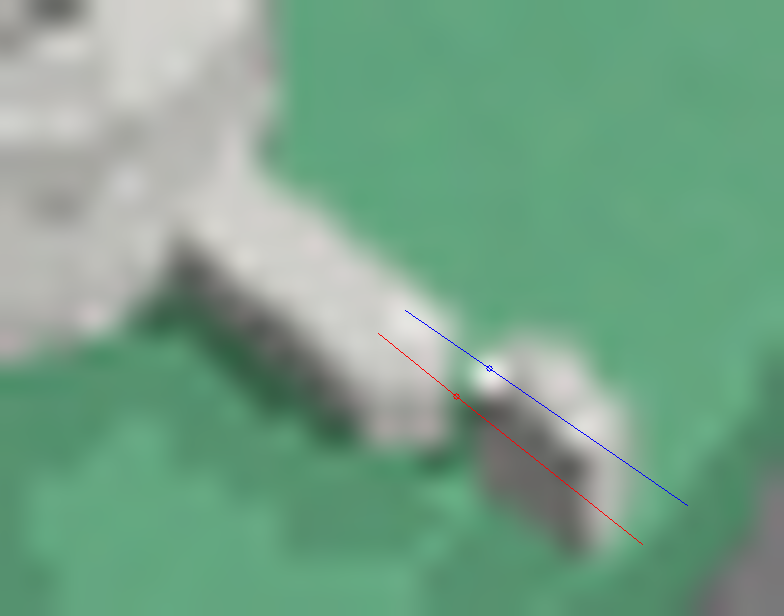

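The nose is at about 93.3° and the mark at about 97.5° in the same frame. Adding 0.07 rad, then releasing and backing off for a clear look.

Call:
drive_tool([
  [[0, 0, 0], [0, 0, 0.03], 1],
  [[0, 0, 0], [0, 0, 0.07], 1],
  [[0, 0, 0], [0, 0, 0.07], 1],
  [[0, 0, 0], [0, 0, 0.07], 1],
])

```text
clock: 8.88
ee_pos: [0.5605, -0.0676, 0.0896]
tool_rot: [3.137, -0.009, 1.696]
wrist_force: [-0.1, -1.1, 2.3]
grip_width: 0.0141
```

Call:
drive_tool([
  [[0, 0, 0], [0, 0, 0], 3],
  [[0, 0, 0], [0, 0, 0], 4],
  [[0, 0, 3], [0, 0, 0], 5],
  [[0, 0, 7], [0, 0, 0], 5],
  [[0, 0, 10], [0, 0, 0], 5],
  [[-4, -8, 10], [0, 0, -0.15], 5],
  [[-8, -14, 10], [0, 0, -0.3], 5],
  [[-10, -19, 10], [0, 0, -0.5], 5],
])

```text
clock: 9.88
ee_pos: [0.4714, -0.234, 0.1897]
tool_rot: [3.137, -0.009, 1.203]
wrist_force: [0.6, -0.6, -0.3]
grip_width: 0.0503
```

Call:
drive_tool([
  [[-1, -3, 0], [0, 0, -0.15], 5],
  [[-2, -6, 0], [0, 0, -0.3], 5],
  [[-2, -6, 0], [0, 0, -0.45], 5],
  [[-2, -6, 0], [0, 0, -0.6], 5],
])

```text
clock: 10.38
ee_pos: [0.4512, -0.2945, 0.1895]
tool_rot: [3.137, -0.009, 0.597]
wrist_force: [0.9, -0.1, -1.1]
grip_width: 0.05
```

```bash
cat > look.py <<'E'
from ov import *
import sys
t=sys.argv[1]
ps,ds=shot('scene');pt,dt=shot('top')
for k in range(3):
    pass
C=np.array([.560,-.0675])
a=cv2.resize(pt[168:208,305:365],(780,520),interpolation=cv2.INTER_CUBIC);cv2.imwrite(f'pics/{t}.png',a[:,:,::-1])
for n,p,d in(('top',pt,dt),('scene',ps,ds)):
    P=cloud(n,d)
    m=(P[...,2]>.105)&(P[...,2]<.126)&(np.hypot(*(P[...,:2]-C).transpose(2,0,1))<.04)
    v,u=np.nonzero(m);Q=np.array([ray(n,x,y,.115)[:2] for x,y in zip(u,v)]).astype(np.float32)
    if len(Q)>20: print(n,'grip',cv2.minAreaRect(Q*1000))
    D=P[...,:2]-C;r=np.hypot(D[...,0],D[...,1]);a=np.degrees(np.arctan2(D[...,1],D[...,0]))
    h=cv2.cvtColor(p,cv2.COLOR_RGB2HSV)
    m=(P[...,2]>.034)&(P[...,2]<.07)&(r>.05)&(r<.1)&(abs(a-96)<20)
    print(n,[(int(x),int(y),int(P[y,x,2]*1000),int(r[y,x]*1000),round(float(a[y,x]),1),int(h[y,x,1])) for y,x in zip(*np.nonzero(m))])
E
python3 look.py l1
```

```text
top grip ((558.5465698242188, -67.99182891845703), (14.774126052856445, 49.037437438964844), 5.86103630065918)
top [(318, 182, 37, 75, 76.8, 110), (317, 183, 37, 77, 79.9, 111), (324, 184, 38, 52, 79.7, 111), (324, 187, 47, 52, 92.8, 10), (320, 188, 36, 66, 93.6, 15), (321, 188, 43, 63, 94.9, 3), (322, 188, 46, 59, 95.6, 2), (323, 188, 50, 56, 96.6, 3), (324, 188, 41, 52, 95.7, 4), (314, 189, 47, 88, 95.7, 14), (315, 189, 48, 84, 96.2, 7), (316, 189, 48, 81, 96.4, 6), (317, 189, 47, 77, 96.7, 11), (318, 189, 54, 74, 97.8, 20), (320, 189, 48, 67, 98.1, 12), (321, 189, 39, 63, 97.4, 4), (322, 189, 44, 60, 98.6, 3), (323, 189, 44, 56, 99.3, 3), (324, 189, 37, 53, 98.9, 4), (315, 190, 48, 85, 98.4, 9), (316, 190, 52, 81, 99.3, 11), (317, 190, 41, 78, 98.7, 16), (318, 190, 47, 74, 99.8, 27), (320, 190, 39, 67, 100.0, 23), (321, 190, 52, 64, 102.1, 17), (322, 190, 37, 60, 101.1, 13), (323, 190, 39, 57, 102.0, 13), (324, 190, 45, 54, 103.8, 16), (325, 190, 50, 51, 105.5, 21), (314, 191, 50, 89, 100.5, 39), (315, 191, 53, 85, 101.3, 47), (316, 191, 40, 82, 100.6, 52), (317, 191, 39, 78, 101.
[... 1140 characters left out ...]
, 205, 47, 74, 95.2, 4), (310, 205, 52, 79, 94.8, 7), (311, 205, 47, 79, 98.1, 6), (312, 205, 50, 82, 98.2, 5), (306, 206, 35, 64, 93.3, 8), (307, 206, 39, 68, 93.3, 12), (308, 206, 37, 69, 95.8, 15), (310, 206, 46, 79, 94.9, 6), (311, 206, 49, 82, 95.3, 10), (312, 206, 48, 84, 96.9, 8), (313, 206, 47, 86, 98.7, 13), (309, 207, 36, 73, 95.6, 7), (310, 207, 46, 81, 93.3, 10), (311, 207, 47, 84, 94.2, 6), (312, 207, 48, 86, 95.3, 6), (313, 207, 47, 88, 96.9, 6), (309, 208, 34, 75, 94.5, 11), (310, 208, 37, 79, 94.8, 10), (311, 208, 41, 83, 94.7, 7), (312, 208, 43, 87, 95.1, 10), (313, 208, 45, 90, 95.9, 7), (312, 209, 43, 89, 93.5, 9), (313, 209, 41, 90, 95.5, 7), (312, 210, 35, 87, 94.5, 14)]
```

View pics/l1.png

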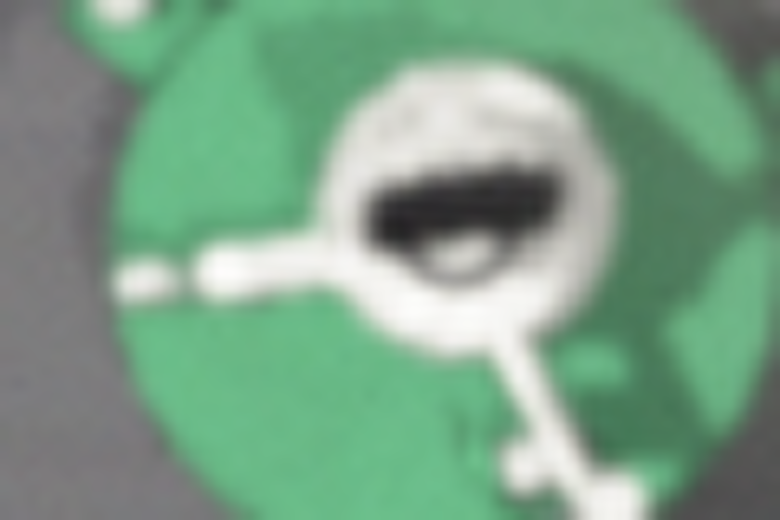

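The top view is clear: nose axis (310,260)→(205,272), mark centre (147,282), so they look nearly in line. I'll check with subpixel centroids.

```bash
cat > sub.py <<'E'
from ov import *
acc=[]
for k in range(6):
    p,_=read_camera('top'); acc.append(p.astype(float))
np.save('/tmp/topavg.npy',np.mean(acc,0)); p=np.mean(acc,0)
w=np.clip(1-(p.max(2)-p.min(2))/60,0,1)   # steel ~0 chroma
def line(cols,z):
    out=[]
    for u in cols:
        v=np.arange(183,196);q=w[183:196,u]; out.append(ray('top',u,(v*q).sum()/q.sum(),z)[:2])
    return np.array(out)
N=line(range(320,327),.046)
print(w[184:195,313:327].round(1))
for C in([.5600,-.0675],[.5585,-.0680],[.5597,-.067],):
    f=lambda Q:np.degrees(np.arctan2(Q[:,1]-C[1],Q[:,0]-C[0])).round(1)
    print(C,'nose',f(N),'mark46',f(line(range(313,318),.046)),'mark50',f(line(range(313,318),.050)))
e=N-N.mean(0);d=np.linalg.svd(e)[2][0];print('nose axis dir',np.degrees(np.arctan(d[1]/d[0]))%180, N.round(4))
# base rim circle in top image
h=cv2.cvtColor(p.astype(np.uint8),cv2.COLOR_RGB2HSV);g=((h[...,1]>75)&(h[...,0]>55)&(h[...,0]<95)).astype(np.uint8)
c=max(cv2.findContours(g[:,:420],cv2.RETR_EXTERNAL,cv2.CHAIN_APPROX_NONE)[0],key=len)[:,0]
Q=np.array([ray('top',u,v,.026)[:2] for u,v in c])
from scipy.optimize import least_squares
s=least_squares(lambda q:np.hypot(Q[:,0]-q[0],Q[:,1]-q[1])-q[2],[.56,-.067,.092],loss='cauchy',f_scale=.001);print(s.x,np.median(abs(s.fun)))
E
python3 sub.py
```

```text
[[0.5 0.  0.  0.  0.  0.  0.  0.  0.  0.  0.  0.  0.  0. ]
 [0.5 0.  0.  0.  0.  0.  0.  0.  0.  0.  0.  0.  0.  0.1]
 [0.5 0.  0.  0.  0.  0.  0.  0.  0.2 0.4 0.4 0.4 0.5 0.7]
 [0.5 0.2 0.1 0.2 0.2 0.1 0.1 0.5 0.8 0.9 0.9 0.8 0.9 0.9]
 [0.6 0.6 0.7 0.7 0.7 0.5 0.5 0.8 0.9 1.  1.  0.9 0.9 0.9]
 [0.7 0.8 0.9 0.9 0.8 0.7 0.7 0.8 0.9 1.  0.9 0.9 0.9 0.9]
 [0.8 0.8 0.8 0.8 0.8 0.7 0.6 0.7 0.8 0.8 0.8 0.8 0.7 0.6]
 [0.8 0.6 0.5 0.4 0.3 0.2 0.1 0.2 0.3 0.3 0.3 0.2 0.1 0. ]
 [0.7 0.2 0.  0.  0.  0.  0.  0.  0.  0.  0.  0.  0.  0. ]
 [0.8 0.1 0.  0.  0.  0.  0.  0.  0.  0.  0.  0.  0.  0. ]
 [0.9 0.4 0.  0.  0.  0.  0.  0.  0.  0.  0.  0.  0.  0. ]]
[0.56, -0.0675] nose [96.9 96.7 96.9 97.4 97.7 97.6 97. ] mark46 [96.9 99.4 96.5 96.7 97. ] mark50 [97.3 99.7 96.9 97.1 97.4]
[0.5585, -0.068] nose [95.6 95.4 95.5 95.8 96.1 95.8 95.1] mark46 [96.  98.4 95.5 95.6 95.8] mark50 [96.3 98.7 95.9 96.  96.2]
[0.5597, -0.067] nose [96.7 96.5 96.7 97.2 97.5 97.3 96.7] mark46 [96.8 99.3 96.4 96.5 96.8] mark50 [97.1 99.6 96.8 96.9 97.2]
nose axis dir 95.50663651076367 [[ 0.5519 -0.0008]
 [ 0.5525 -0.0044]
 [ 0.5527 -0.0079]
 [ 0.5527 -0.0114]
 [ 0.5529 -0.0149]
 [ 0.5534 -0.0184]
 [ 0.5544 -0.0219]]
[ 0.56024272 -0.06810238  0.08935147] 0.011356617980585071
```

Nose and mark agree to within about 0.3° (both about 97°). Back to the post.

Call:
drive_tool([
  [[1, 6, 0], [0, 0, -0.08], 5],
  [[2, 12, 0], [0, 0, -0.16], 5],
  [[3.05, 18.9, 0], [0, 0, -0.16], 5],
  [[3.05, 18.9, 0], [0, 0, -0.16], 5],
  [[3.05, 18.9, -4], [0, 0, -0.16], 5],
  [[3.05, 18.9, -8], [0, 0, -0.16], 5],
  [[3.05, 18.9, -10.9], [0, 0, -0.16], 5],
  [[3.05, 18.9, -10.9], [0, 0, -0.16], 5],
], grip_force=25)

```text
clock: 11.78
ee_pos: [0.4808, -0.1052, 0.0791]
tool_rot: [3.14, -0.006, 0.445]
wrist_force: [-0.2, 1.2, 0.3]
grip_width: 0.05
```

Call:
drive_tool([
  [[0, 0, 0], [0, 0, 0], 4],
  [[0, 0, 0], [0, 0, 0], 2.5],
  [[0, 0, 0], [0, 0, 0], 1],
  [[0, 0, 0], [0, 0, 0], 1],
  [[0, 0, 0], [0, 0, 0], 1],
])

```text
clock: 12.4
ee_pos: [0.4814, -0.1056, 0.0802]
tool_rot: [3.138, -0.007, 0.445]
wrist_force: [-0.7, -1.5, 6.5]
grip_width: 0.0153
```

Call:
drive_tool([
  [[-0.17, 0.4, 0], [0, 0, -0.05], 1],
  [[-0.33, 0.81, 0], [0, 0, -0.1], 1],
  [[-0.58, 1.66, 0], [0, 0, -0.2], 1],
  [[-0.75, 2.52, 0], [0, 0, -0.3], 1],
  [[-0.82, 3.4, 0], [0, 0, -0.4], 1],
  [[-0.81, 4.28, 0], [0, 0, -0.5], 1],
  [[-0.71, 5.15, 0], [0, 0, -0.6], 1],
  [[-0.53, 6.01, 0], [0, 0, -0.7], 1],
])

```text
clock: 13.4
ee_pos: [0.476, -0.0459, 0.0803]
tool_rot: [3.137, -0.007, -0.258]
wrist_force: [-0.6, -4.1, -1.8]
grip_width: 0.015
```

Call:
drive_tool([
  [[0, 0, 0], [0, 0, 0], 1],
])

```text
clock: 13.52
ee_pos: [0.4762, -0.0453, 0.0803]
tool_rot: [3.138, -0.008, -0.257]
wrist_force: [1.8, 3.1, -3.2]
grip_width: 0.015
```

Call:
drive_tool([
  [[0.08, 0.3, 0], [0, 0, -0.035], 1],
  [[0.17, 0.6, 0], [0, 0, -0.07], 1],
  [[0.27, 0.88, 0], [0, 0, -0.105], 1],
])

```text
clock: 13.9
ee_pos: [0.4788, -0.0372, 0.0803]
tool_rot: [3.137, -0.008, -0.361]
wrist_force: [-0.4, -3.8, -3.7]
grip_width: 0.0153
```

Call:
drive_tool([
  [[0.05, 0.13, 0], [0, 0, -0.016], 1],
  [[0.1, 0.26, 0], [0, 0, -0.032], 1],
])

```text
clock: 14.15
ee_pos: [0.4797, -0.035, 0.0803]
tool_rot: [3.136, -0.008, -0.393]
wrist_force: [-0.6, -4.2, -1.1]
grip_width: 0.0156
```

Call:
drive_tool([
  [[0.06, 0.15, 0], [0, 0, -0.018], 1],
  [[0.12, 0.3, 0], [0, 0, -0.036], 1],
])

```text
clock: 14.4
ee_pos: [0.4809, -0.032, 0.0803]
tool_rot: [3.136, -0.008, -0.429]
wrist_force: [-0.3, -4.3, -2.5]
grip_width: 0.0154
```

Call:
drive_tool([
  [[0.06, 0.14, 0], [0, 0, -0.018], 1],
  [[0.13, 0.29, 0], [0, 0, -0.036], 1],
])

```text
clock: 14.65
ee_pos: [0.4824, -0.0291, 0.0803]
tool_rot: [3.136, -0.008, -0.467]
wrist_force: [-0.9, -3.3, -2.1]
grip_width: 0.0148
```

Call:
drive_tool([
  [[0.07, 0.14, 0], [0, 0, -0.018], 1],
  [[0.14, 0.28, 0], [0, 0, -0.036], 1],
])

```text
clock: 14.9
ee_pos: [0.4839, -0.0262, 0.0803]
tool_rot: [3.136, -0.008, -0.504]
wrist_force: [-0.3, -4.0, -2.4]
grip_width: 0.015
```

Call:
drive_tool([
  [[0.07, 0.13, 0], [0, 0, -0.018], 1],
  [[0.15, 0.27, 0], [0, 0, -0.036], 1],
])

```text
clock: 15.15
ee_pos: [0.4854, -0.0234, 0.0803]
tool_rot: [3.136, -0.008, -0.541]
wrist_force: [0.4, -5.5, -2.4]
grip_width: 0.0153
```

Call:
drive_tool([
  [[0.08, 0.13, 0], [0, 0, -0.018], 1],
  [[0.16, 0.26, 0], [0, 0, -0.036], 1],
])

```text
clock: 15.4
ee_pos: [0.4871, -0.0207, 0.0803]
tool_rot: [3.136, -0.008, -0.578]
wrist_force: [0.5, -4.8, -2.7]
grip_width: 0.0153
```

Call:
drive_tool([
  [[0.08, 0.12, 0], [0, 0, -0.017], 1],
  [[0.16, 0.25, 0], [0, 0, -0.034], 1],
])

```text
clock: 15.65
ee_pos: [0.4888, -0.0182, 0.0803]
tool_rot: [3.136, -0.008, -0.613]
wrist_force: [0.2, -5.2, -3.2]
grip_width: 0.0154
```

Call:
drive_tool([
  [[0.09, 0.12, 0], [0, 0, -0.018], 1],
  [[0.18, 0.24, 0], [0, 0, -0.036], 1],
])

```text
clock: 15.9
ee_pos: [0.4907, -0.0157, 0.0803]
tool_rot: [3.136, -0.008, -0.65]
wrist_force: [0.2, -4.2, -1.8]
grip_width: 0.015
```

Call:
drive_tool([
  [[0.09, 0.12, 0], [0, 0, -0.017], 1],
  [[0.18, 0.23, 0], [0, 0, -0.034], 1],
])

```text
clock: 16.15
ee_pos: [0.4925, -0.0133, 0.0803]
tool_rot: [3.136, -0.008, -0.685]
wrist_force: [-0.7, -4.1, -1.7]
grip_width: 0.0149
```

Call:
drive_tool([
  [[0.1, 0.115, 0], [0, 0, -0.018], 1],
  [[0.195, 0.23, 0], [0, 0, -0.036], 1],
])

```text
clock: 16.4
ee_pos: [0.4945, -0.0109, 0.0803]
tool_rot: [3.136, -0.008, -0.723]
wrist_force: [0.7, -4.9, -3.5]
grip_width: 0.0154
```

Call:
drive_tool([
  [[0.1, 0.11, 0], [0, 0, -0.017], 1],
  [[0.2, 0.22, 0], [0, 0, -0.034], 1],
])

```text
clock: 16.65
ee_pos: [0.4966, -0.0086, 0.0803]
tool_rot: [3.136, -0.008, -0.758]
wrist_force: [-1.2, -3.9, -2.0]
grip_width: 0.0154
```

Call:
drive_tool([
  [[0.105, 0.11, 0], [0, 0, -0.018], 1],
  [[0.21, 0.215, 0], [0, 0, -0.035], 1],
])

```text
clock: 16.9
ee_pos: [0.4986, -0.0065, 0.0803]
tool_rot: [3.136, -0.008, -0.794]
wrist_force: [-1.5, -4.9, -2.1]
grip_width: 0.0154
```

Call:
drive_tool([
  [[0.11, 0.1, 0], [0, 0, -0.018], 1],
  [[0.215, 0.205, 0], [0, 0, -0.035], 1],
])

```text
clock: 17.15
ee_pos: [0.5005, -0.0047, 0.0802]
tool_rot: [3.135, -0.008, -0.83]
wrist_force: [-2.3, -7.2, -1.0]
grip_width: 0.0153
```

It's biting now, at about 6.6 N. Switching to 1 mm steps.

Call:
drive_tool([
  [[0.08, 0.07, 0], [0, 0, -0.012], 1],
  [[0.08, 0.07, 0], [0, 0, -0.012], 1],
])

```text
clock: 17.4
ee_pos: [0.501, -0.0042, 0.0803]
tool_rot: [3.134, -0.008, -0.842]
wrist_force: [-1.6, -6.0, -0.4]
grip_width: 0.015
```

```bash
cat > f.py <<'E'
from h import *
F=[]
for k in range(6): read_camera('scene'); o=observe(); F.append(o['wrist_force'])
F=np.array(F);d=o['ee_pos'][:2]-[.56,-.067];a=np.arctan2(d[1],d[0]);t=np.array([np.sin(a),-np.cos(a)])
print(o['clock'],np.degrees(a),'push',-(F[:,:2]@t),(-(F[:,:2]@t)).mean(),'radial',(F[:,:2]@d).mean()/np.hypot(*d),o['ee_pos'],o['moment'])
E
python3 f.py
```

```text
17.7 133.23542642302306 push [5.15502113 5.28590811 4.57879396 5.4815821  5.91951869 3.92193154] 5.0571259232352 radial -3.2754286216949446 [ 0.50096879 -0.00421599  0.08025637] [-0.70820737  0.17403896  0.25754615]
```

Call:
drive_tool([
  [[0.1, 0.09, 0], [0, 0, -0.016], 1],
  [[0.17, 0.15, 0], [0, 0, -0.026], 1],
])

```text
clock: 17.95
ee_pos: [0.5017, -0.0032, 0.0803]
tool_rot: [3.132, -0.007, -0.868]
wrist_force: [-4.4, -8.9, 1.6]
grip_width: 0.0152
```

```bash
python3 f.py
```

```text
18.25 132.40286535841517 push [6.83911206 8.07274263 7.53560622 8.07857952 8.15818475 7.26696361] 7.658531464211669 radial -2.4769024800041306 [ 0.50176447 -0.00323036  0.08024619] [-0.96940293  0.39550802  0.1525992 ]
```

Call:
drive_tool([
  [[0.09, 0.08, 0], [0, 0, -0.014], 1],
  [[0.17, 0.15, 0], [0, 0, -0.026], 1],
])

```text
clock: 18.5
ee_pos: [0.5027, -0.0024, 0.0803]
tool_rot: [3.13, -0.007, -0.895]
wrist_force: [-4.1, -8.7, 0.3]
grip_width: 0.0153
```

```bash
python3 f.py
```

```text
18.8 131.51873735560247 push [8.34528676 7.54659703 9.45108206 8.35331691 8.42260632 8.30777024] 8.404443219051116 radial -3.3906357329578003 [ 0.50274502 -0.00232765  0.08025987] [-0.97875606  0.29591716  0.26147358]
```

Call:
drive_tool([
  [[0.1, 0.09, 0], [0, 0, -0.014], 1],
  [[0.2, 0.18, 0], [0, 0, -0.028], 1],
])

```text
clock: 19.05
ee_pos: [0.5038, -0.0016, 0.0802]
tool_rot: [3.127, -0.007, -0.923]
wrist_force: [-5.0, -11.6, 1.4]
grip_width: 0.0152
```

```bash
python3 f.py
```

```text
19.35 130.59786757669738 push [10.45152348 10.87608536  9.86671082  9.98350852  9.71007984  9.95474503] 10.140442174744102 radial -5.3813054568523455 [ 0.50388133 -0.0015203   0.08023371] [-1.2450119   0.38097934  0.16565795]
```

Push is 10.1 N held and 11.3 N while moving, so it's snug. Releasing and lifting clear.

Call:
drive_tool([
  [[0, 0, 0], [0, 0, 0], 3],
  [[0, 0, 0], [0, 0, 0], 5],
  [[0, 0, 0], [0, 0, 0], 5],
  [[0, 0, 4], [0, 0, 0], 5],
  [[0, 0, 8], [0, 0, 0], 5],
  [[0, 0, 11], [0, 0, 0], 5],
  [[-3, -6, 11], [0, 0, 0.15], 5],
  [[-5, -12, 11], [0, 0, 0.3], 5],
])

```text
clock: 20.35
ee_pos: [0.4559, -0.1151, 0.1908]
tool_rot: [3.128, -0.008, -0.62]
wrist_force: [1.5, -1.3, 1.0]
grip_width: 0.0502
```

Call:
drive_tool([
  [[-1, -6, 0], [0, 0, 0.15], 5],
  [[-1, -12, 0], [0, 0, 0.3], 5],
  [[-1, -17, 0], [0, 0, 0.4], 5],
  [[-1, -17, 0], [0, 0, 0.4], 5],
  [[-1, -17, 0], [0, 0, 0.4], 5],
])

```text
clock: 20.98
ee_pos: [0.4457, -0.2844, 0.1905]
tool_rot: [3.129, -0.007, -0.221]
wrist_force: [0.2, 0.6, -0.2]
grip_width: 0.0502
```

```bash
python3 look.py l2 | grep grip; python3 sub.py; python3 - <<'E'
from h import *
for n in('top','scene'):
    Z=np.load(f'/tmp/{n}.npz');P=cloud(n,Z['d']);D=P[...,:2]-[.56,-.067];r=np.hypot(D[...,0],D[...,1])
    m=(P[...,2]>.095)&(P[...,2]<.12)&(r>.07)&(r<.105);q=P[m].mean(0)-[.56,-.067,0];print(n,'post',P[m].mean(0),np.degrees(np.arctan2(q[1],q[0])))
print(observe()['wrist_force'],observe()['ee_pos'])
E
```

```text
top grip ((558.3375244140625, -68.01324462890625), (14.537513732910156, 49.44948959350586), 8.23110294342041)
scene grip ((562.7763061523438, -64.01498413085938), (18.879873275756836, 56.29550552368164), 7.427977561950684)
[[0.5 0.  0.  0.  0.  0.  0.  0.  0.  0.  0.  0.  0.  0. ]
 [0.5 0.  0.  0.  0.  0.  0.  0.  0.  0.  0.  0.  0.  0.1]
 [0.5 0.  0.  0.  0.  0.  0.  0.  0.2 0.3 0.3 0.4 0.5 0.7]
 [0.5 0.2 0.1 0.2 0.1 0.1 0.1 0.5 0.8 0.8 0.8 0.8 0.9 0.9]
 [0.6 0.6 0.7 0.7 0.7 0.5 0.5 0.8 0.9 1.  0.9 0.9 0.9 0.9]
 [0.8 0.8 0.9 0.9 0.9 0.7 0.7 0.8 1.  1.  0.9 0.9 0.9 0.9]
 [0.8 0.9 0.9 0.9 0.8 0.7 0.6 0.8 0.9 0.9 0.8 0.8 0.8 0.7]
 [0.8 0.6 0.5 0.5 0.4 0.2 0.1 0.2 0.3 0.3 0.3 0.3 0.2 0.1]
 [0.8 0.3 0.  0.  0.  0.  0.  0.  0.  0.  0.  0.  0.  0. ]
 [0.8 0.3 0.  0.  0.  0.  0.  0.  0.  0.  0.  0.  0.  0. ]
 [0.9 0.4 0.  0.  0.  0.  0.  0.  0.  0.  0.  0.  0.  0. ]]
[0.56, -0.0675] nose [97.  97.  97.4 97.7 98.  98.  97.7] mark46 [97.  99.8 97.1 96.8 97.2] mark50 [ 97.4 100.2  97.5  97.2  97.6]
[0.5585, -0.068] nose [95.7 95.6 95.9 96.1 96.4 96.2 95.7] mark46 [96.1 98.8 96.1 95.8 96. ] mark50 [96.4 99.2 96.5 96.2 96.4]
[0.5597, -0.067] nose [96.8 96.8 97.1 97.4 97.8 97.8 97.4] mark46 [96.9 99.7 97.  96.7 97. ] mark50 [ 97.2 100.1  97.4  97.1  97.4]
nose axis dir 94.84775084628457 [[ 0.5518 -0.0008]
 [ 0.5522 -0.0043]
 [ 0.5523 -0.0079]
 [ 0.5524 -0.0114]
 [ 0.5526 -0.0149]
 [ 0.5531 -0.0184]
 [ 0.5539 -0.0219]]
[ 0.55951767 -0.06779129  0.08992421] 0.01322908642057053
top post [ 0.49849672 -0.00396506  0.10623575] 134.29537148871103
scene post [ 0.50084804 -0.00211189  0.1040244 ] 132.3522836422977
[-1.1824383   0.31576606 -0.66421199] [ 0.44606259 -0.28451764  0.1909784 ]
```

View pics/l2.png

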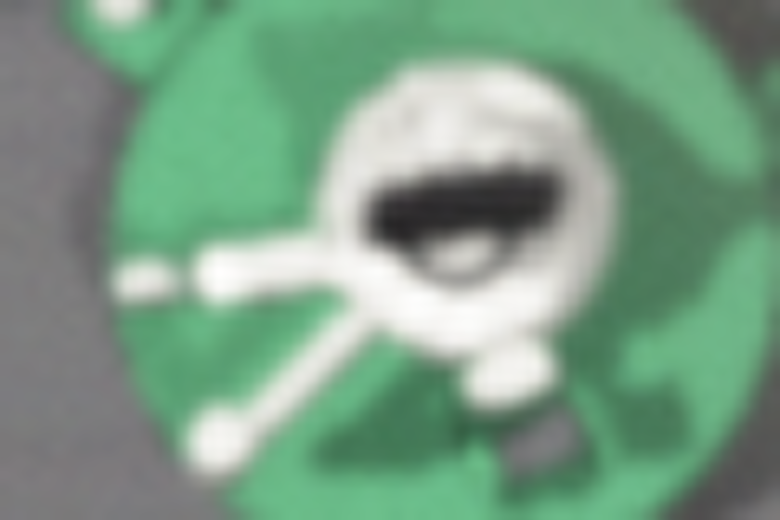

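The nose still points at the mark (tip (205,272), mark (147,282)). The post has sprung back a few mm to (213,440), and the arm touches nothing. Handing in.

```bash
python3 -c "
from cell import *
print(job_done())"
```

```text
the job is handed in; nothing more can be done
None
```

The stop is reset to its mark and the ring is snug again. I handed the job in at about 21 s of the 72 s allowed, with the arm clear of everything.

- **Loosening:** I swung the handle anticlockwise to about +0.70 rad, past the 0.5 at which the ring is loose.
- **Setting the stop:** I turned the grip about 1.29 rad anticlockwise.
- **Tightening:** I swung the handle clockwise in small steps. The push stayed near 4 N until the ring bit at about -0.53 rad. I stopped at 10.1 N held and about 11.3 N while moving, within the 9–13 N range. On release the post sprang back about 2–3 mm.

**Last checks:** In the top camera, the nose was within about 0.3° of the mark both before and after locking: 96.8–97.0° at the tip against about 97.2° for the mark.
- **Small disagreements:** A line fitted along the nose's visible body read 2° lower, but steel edges near the ring skew that. The scene camera reads the grip's position 3–4 mm differently from the top camera.
- **Possible extra load:** The wrist also showed about 0.17 N m of twist. If that acted on the ring, the effective push was about 12 N held, still snug, with a peak of about 13.2 N, below the 15 N forced limit.
- **Not checked:** I did not measure the bystanders afterwards. The tool went low only at the post and the grip, and I saw no unexpected contact forces.

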